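# Wedge up a desk divider and hold it

### The job

Take the orange wedge by its grip post and, keeping it flat on the desk, slide it thin end first squarely under the middle of the small desk divider's screen, from the side where the wedge lies. Push gently until the screen has just lifted off its feet, its near face at the black line on the wedge (4.5 mm up, never over 9), without touching the screen or disturbing the tumbler, mouse, phone or red box. Finish while holding the wedge there with the screen resting on it; do not let go.

Things in the scene. Friction and masses are not known exactly. Their poses are not given: they have to be found in the camera images.
- stand: Fixed stand of the desk divider: two aluminium end posts 175 mm tall on black feet. Origin on the desk at its middle, z up, y along its width, x square through the screen, away from the side where the wedge starts (the wedge is pushed in along +x). The feet (70 along x, 40 along y, 10 mm high, at y = +/-125 mm) carry the screen's ends; free gap between them 210 mm.
- screen: Upright clear screen with frosted stripes and aluminium rails, 250 mm wide (y), 155 mm tall, 0.4 to 0.9 kg. The posts let it only slide straight up, freely; it sinks back by its weight. Origin: centre of the underside of its bottom rail, 10 mm above the desk at rest; axes as stand. The bottom rail is 24 mm thick (x -12 to +12 mm), flat below.
- screen_edge (a point): Middle of the lower front edge of the screen's bottom rail (x = -12 mm, y = 0, z = 0 in the screen's frame), the edge that rides up the wedge. Its height above the desk is 10 mm at rest; lift = height - 10 mm.
- wedge: Loose orange plastic wedge, 0.16 kg, 30 mm wide (y), 181 mm long, flat on the desk. Origin on its underside below the grip post's centre; x points to the thin toe. Grip post: x -16 to +16 mm, 30 mm wide, 62 mm high, black band on top. Body 25 mm high to x = 45, then slopes evenly (1 in 6) to 5 mm high at x = 165 mm. Pushing it in takes about 5 to 15 N.
- wedge_line (a point): Middle of the black line, 4 mm wide, across the wedge's slope, at x = 108 mm, 14.5 mm high in the wedge's frame. The screen starts to lift when its front edge stands 27 mm short of it (x = 135 mm on the wedge), rises 1 mm per 6 mm pushed, and is 4.5 mm up at the line.
- wedge_toe (a point): Middle of the lower edge of the wedge's thin end, 165 mm along x from the wedge's origin, on the desk.
- tumbler: Brown closed tumbler, 68 mm across, 185 mm tall, standing. Leave alone. Origin at the centre of its underside.
- mouse: Dark grey computer mouse, 104 x 60 x 32 mm. Leave alone. Origin at the centre of its underside, x along its length.
- giftbox: Red lidded box, 214 x 74 x 57 mm. Leave alone. Origin at the centre of its underside, x along its length.
- phone: Black phone lying flat, 150 x 72 x 9 mm. Leave alone. Origin at the centre of its underside, x along its length.
Things that resemble listed ones, but are neither listed nor needed, are in the scene too. Of the things shaped like the wedge, the orange one is meant.

How it is judged (in metres and radians):
On the way, in this order (a step that is already met when the one before it is completed fails the run):
1. the wedge lies flat with its toe under the middle of the screen, which still rests on its feet (x of wedge_toe in the frame of screen above -0.01 m and height (world z) of screen_edge below 0.0115 m and contact force between the fingers and wedge above 1 N and y of wedge_toe in the frame of screen between -0.035 and 0.035 m and angle between the x axis of wedge and the x axis of screen, either way round below 0.2 rad and x of wedge in the frame of screen below -0.06 m and angle between wedge's own z axis and vertical below 0.06 rad), for 0.05 s.
2. the screen has lifted off its feet, carried by the held wedge (height (world z) of screen_edge above 0.012 m and contact force between wedge and screen above 1 N and contact force between the fingers and wedge above 1 N), for 0.2 s.
At the end, for the whole second after the job is handed in: Screen 2 to 7 mm above its feet, at rest, carried by the wedge (over 1 N); wedge flat (0.06 rad), square to the screen (0.2 rad), within 35 mm of its middle, from the side where it started; fingers still on the wedge (over 1 N), not on the screen (all of step 2 and height (world z) of screen_edge below 0.017 m and contact force between the fingers and screen below 0.5 N and linear speed of each of wedge, screen below 0.01 m/s and y of wedge_toe in the frame of screen between -0.035 and 0.035 m and angle between the x axis of wedge and the x axis of screen, either way round below 0.2 rad and x of wedge in the frame of screen below -0.06 m and angle between wedge's own z axis and vertical below 0.06 rad); the arm keeps its last pose, push and grip.
It fails at once if the screen is lifted more than 9 mm off its feet (height (world z) of screen_edge above 0.019 m).
It fails at once if the robot touches the screen (contact force between any of the fingers, the arm and screen above 1 N).
It fails at once if the tumbler, mouse, phone or red box is moved more than 15 mm (distance of any of tumbler, mouse, giftbox, phone from where it was at the start of the episode above 0.015 m).
It also fails if it takes over 45 s, if anything falls off the work surface, if the arm or the gripper's body presses on something with over 40 N, if the wrist force passes 120 N, or if a joint passes its speed limit or range.

### The arm

A 6-joint arm with a two-finger parallel gripper is mounted at the origin on the work surface. World frame = base frame: x ahead of the robot, y to its left, z up, the work surface at z = 0. Lengths are in mm, angles in degrees, forces in N, time in s.
With the tool pointing down it reaches from about 350 to 850 mm from the base axis. Payload 8.1 kg.
Tool frame: the origin (TCP) lies midway between the tips of the shut fingers; the grasp point (between the pads) lies 19 mm behind it; x points along the fingers, y is the direction in which the jaws open and shut, and the axes are right-handed (so a half turn about x gives the same grasp; the last joint's range is limited). The gripper opens to 85 mm and grips with 20 to 120 N. Pads are 22 mm wide; open, the fingers measure 114 mm over their backs; the gripper's body (76 mm by 85 mm) begins 54 mm behind the grasp point. The pads swing forward as they close: fully open they stand 13 mm farther back than shut.
Start: joints at [63.633, 7.471, 85.268, -0, 87.261, -4.893], TCP at [219.631, 558.361, 231.292] pointing down, gripper open.
Joint ranges: [-169.43, 169.43], [-51.17, 129.36], [1.28, 143.12], [-76.62, 256.62], [0, 156.53], [-152.29, 152.29]. Speed limits (degrees/s): [136.94, 136.94, 159.86, 180, 180, 180].

### API

Orientations are given as [roll, pitch, yaw] about the fixed x, y, z axes, in that order (R = Rz(yaw) Ry(pitch) Rx(roll)).
In Python, from bench import r, snapshot, workorder gives the robot as it stands.
- The arm moves only by the tool send_rows, never from a script. Its arguments are lists of equal length, an entry for each row: "offset": the shift along the tool's x, y, z in cm, a list of three; "dr": the turn, a rotation vector about the tool's x, y, z in degrees, a list of three; "grip": the opening in per cent of the stroke, from 0 (shut) to 100 (fully open). In form: {"offset": [[dx, dy, dz], ...], "dr": [[rx, ry, rz], ...], "grip": [grip, ...]}. A call has 1 to 5 rows; each row shifts and turns the commanded pose from where the row before left it, along the tool's axes as they then stand; what a row does not reach is not made up. A row lasts 1/8 s, in which the tool goes at most 62.5 mm and 10.7 degrees, less where a joint would pass 70% of its speed; a pose out of reach is approached as far as the arm can. A call with a gripper value outside its range is refused whole. The fingers move at their own pace and stop on an object; "force" is the grip in N (left out, the last holds). Time passes only in rows, so rows that do not move let the fingers close. It gives the time, the measured TCP pose, the force and the opening at its end, in the units of the state.
- r.sense(): the state, without advancing time (a new reading comes with each control period).
- snapshot(name): name is "scene" or "top" or "wrist"; returns a dict with "pixels" (480x640x3 uint8, red, green, blue), "fx", "fy", "cx", "cy" (pixels), "distortion" ([k1, k2, p1, p2, k3] as OpenCV has them; the pictures are not rectified), "world_to_cam" (4x4, takes a point from world to camera coordinates). Camera axes: x right, y up, looking along -z (the intrinsics and any distortion apply to the point x, -y, -z); pixel columns grow to the right and rows downward; lengths in mm; the calibration is good to about 2 mm. A picture is of the moment at which its call begins. There is no depth.
- workorder.hand_in(): hands the job in, once; it reports no verdict.
The state is a dict: "time": time; "joint_pos": joint angles; "qd": joint speeds; "joint_efforts": joint torques, N m; "tool_pos": TCP position; "tcp_rot": TCP orientation; "ft_force": force on the tool from outside, world axes, zero at the start; "wrist_torque": the same for the moment, N m; "finger_gap": finger opening in mm.
Only numpy, scipy, OpenCV 4.12 (cv2) and the standard library are available. Lean on these libraries where they do the work, as an engineer would, in place of code of your own. Each camera call takes 0.05 s, during which the arm holds its last target.

## Working session

There is one attempt and no reset: what is moved stays moved. The work goes in short steps, Python scripts to look and compute and a tool call to move; the robot and the scene stay as the last step left them, time stands still between calls to the robot, and variables do not carry over. Pictures are saved under pics/ and viewed, and the job is handed in when it is done.

Besides the shell and the picture viewer there is one more tool, called after "Request:" as a command line: name --argument value ..., lists and objects as JSON in quotes. send_rows: Moves the arm, as the interface text tells. Its arguments: {"type":"object","properties":{"offset":{"type":"array","items":{"type":"array","items":{"type":"number"}}},"dr":{"type":"array","items":{"type":"array","items":{"type":"number"}}},"grip":{"type":"array","items":{"type":"number"}},"force":{"type":"number"}},"required":["offset","dr","grip"]}

```bash
ls; mkdir -p pics; python3 - <<'E'
from bench import r,snapshot,workorder
import cv2,json
for n in ["scene","top","wrist"]:
    s=snapshot(n); cv2.imwrite(f"pics/{n}0.png",s["pixels"][:,:,::-1])
    print(n,s["fx"],s["distortion"],s["world_to_cam"])
print(r.sense())
E
```

```text
pics
scene 555.0873699482505 [0.04441794 0.         0.         0.         0.        ] [[ 5.16943902e-01  8.56018313e-01  1.28433004e-03 -2.59343255e+02]
 [-6.88710126e-01  4.15015601e-01  5.94508548e-01  3.35448123e+02]
 [ 5.08377187e-01 -3.08212100e-01  8.04088264e-01 -1.95030363e+03]
 [ 0.00000000e+00  0.00000000e+00  0.00000000e+00  1.00000000e+00]]
top 624.8457364997797 [-0.22027012  0.          0.          0.          0.        ] [[ 1.46238142e-02 -9.99777497e-01  1.52019773e-02 -4.39858373e+01]
 [ 9.97975180e-01  1.55352901e-02  6.16781533e-02 -5.09994292e+02]
 [-6.19005969e-02  1.42692262e-02  9.97980313e-01 -1.58064005e+03]
 [ 0.00000000e+00  0.00000000e+00  0.00000000e+00  1.00000000e+00]]
wrist 356.44199784537494 [-0.0295984  0.         0.         0.         0.       ] [[ 3.65969305e-01  9.30624376e-01 -2.17688999e-03 -5.98623686e+02]
 [-8.86145941e-01  3.47761660e-01 -3.06279608e-01  4.01521079e+01]
 [-2.84274231e-01  1.14017978e-01  9.51939107e-01 -3.80128147e+02]
 [ 0.00000000e+00  0.00000000e+00  0.00000000e+00  1.00000000e+00]]
{'time': 0.15, 'joint_pos': array([ 6.36324641e+01,  7.50628149e+00,  8.53172317e+01,  2.74931792e-03,
        8.72596888e+01, -4.89343462e+00]), 'qd': array([-0.06229496, -0.16340265, -0.0476911 ,  0.01269354, -0.083735  ,
        0.04736794]), 'joint_efforts': array([ 9.91498055e-04, -5.70056033e+01, -5.01166391e+01, -1.50194073e-04,
        9.42700601e-03, -2.25789665e-05]), 'tool_pos': array([219.42455205, 557.97903388, 230.45188644]), 'tcp_rot': array([ -96.78372619,   89.91675269, -118.25796092]), 'ft_force': array([-0.47278398,  0.28465648,  0.45762322]), 'wrist_torque': array([-0.01018534, -0.03214555,  0.00938455]), 'finger_gap': 85.69116647677926}
```

View pics/scene0.png

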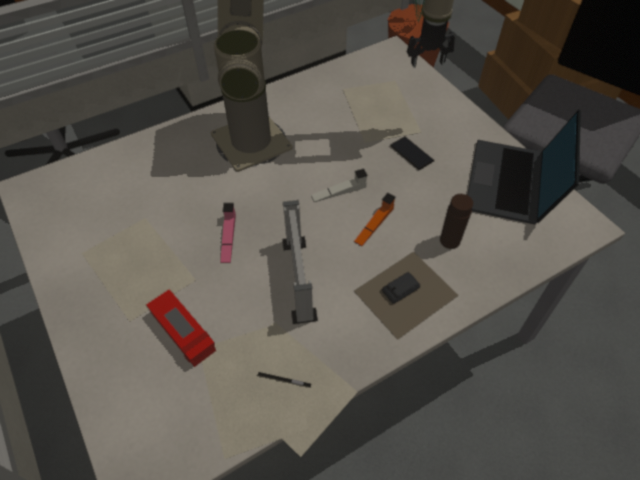

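View pics/top0.png

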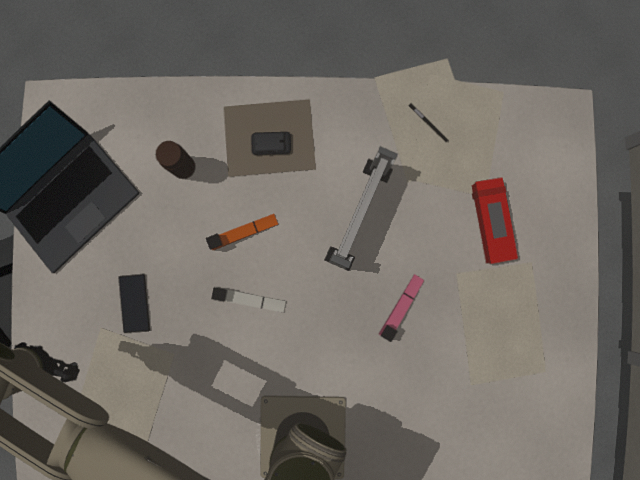

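View pics/wrist0.png

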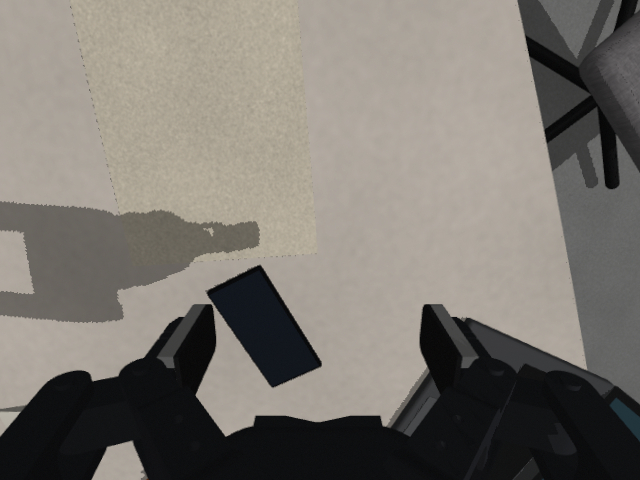

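The top view shows three wedge-shaped things: orange (post 215,241 to toe 276,219), white (220,294 to 285,306) and pink (388,333 to 418,279). The orange one is the one meant. The divider runs from (340,258) to (382,158). I'll enlarge both.

```bash
cat > h.py <<'E'
import numpy as np,cv2
from bench import r,snapshot,workorder
def K(s): return np.array([[s["fx"],0,s["cx"]],[0,s["fy"],s["cy"]],[0,0,1]]),np.array(s["distortion"],float)
def ray(s,uv):
    k,d=K(s); p=cv2.undistortPoints(np.array([[uv]],float),k,d)[0,0]
    T=np.array(s["world_to_cam"]); R=T[:3,:3]; c=-R.T@T[:3,3]
    return c, R.T@np.array([p[0],-p[1],-1.])
def onz(s,uv,z):
    c,d=ray(s,uv); return c+d*(z-c[2])/d[2]
def proj(s,P):
    k,d=K(s);T=np.array(s["world_to_cam"]); q=(T[:3,:3]@np.array(P,float).T).T+T[:3,3]
    q=q*[1,-1,-1]; return cv2.projectPoints(q.reshape(-1,1,3),np.zeros(3),np.zeros(3),k,d)[0][:,0]
def tri(obs):
    A=np.zeros((3,3));b=np.zeros(3)
    for s,uv in obs:
        c,d=ray(s,uv);d=d/np.linalg.norm(d);M=np.eye(3)-np.outer(d,d);A+=M;b+=M@c
    return np.linalg.solve(A,b)
def crop(s,x0,y0,x1,y1,f,name):
    cv2.imwrite("pics/"+name,cv2.resize(s["pixels"][y0:y1,x0:x1,::-1],None,fx=f,fy=f,interpolation=cv2.INTER_CUBIC))
E
python3 - <<'E'
from h import *
s=snapshot("top");crop(s,195,135,400,285,3.9,"t1.png")
s2=snapshot("scene");crop(s2,270,185,400,335,4,"s1.png")
for q,n in((s,"top"),(s2,"scene")):
    h=cv2.cvtColor(q["pixels"],cv2.COLOR_RGB2HSV)
    m=cv2.inRange(h,(8,150,80),(18,255,255));nn,l,st,ce=cv2.connectedComponentsWithStats(m)
    for i in range(1,nn):
        if st[i,4]>40: 
            c=cv2.findContours((l==i).astype(np.uint8),0,2)[0][0]
            print(n,st[i],ce[i],cv2.minAreaRect(c)[0:3],cv2.boxPoints(cv2.minAreaRect(c)).round(1).tolist())
E
```

```text
top [219 214  59  31 656] [247.81554878 229.3902439 ] ((248.14259338378906, 229.12789916992188), (11.700373649597168, 58.526344299316406), 68.45902252197266) [[218.8000030517578, 234.39999389648438], [273.20001220703125, 212.89999389648438], [277.5, 223.8000030517578], [223.10000610351562, 245.3000030517578]]
scene [389   4  34  34 681] [406.62701909  21.50807636] ((405.5, 20.5), (33.0, 33.0), 0.0) [[389.0, 37.0], [389.0, 4.0], [422.0, 4.0], [422.0, 37.0]]
scene [355 203  38  42 454] [373.01101322 224.17621145] ((373.71600341796875, 222.26177978515625), (10.726678848266602, 53.01551055908203), 39.98688507080078) [[352.6000061035156, 239.10000610351562], [386.6000061035156, 198.5], [394.8999938964844, 205.39999389648438], [360.79998779296875, 246.0]]
```

View pics/t1.png

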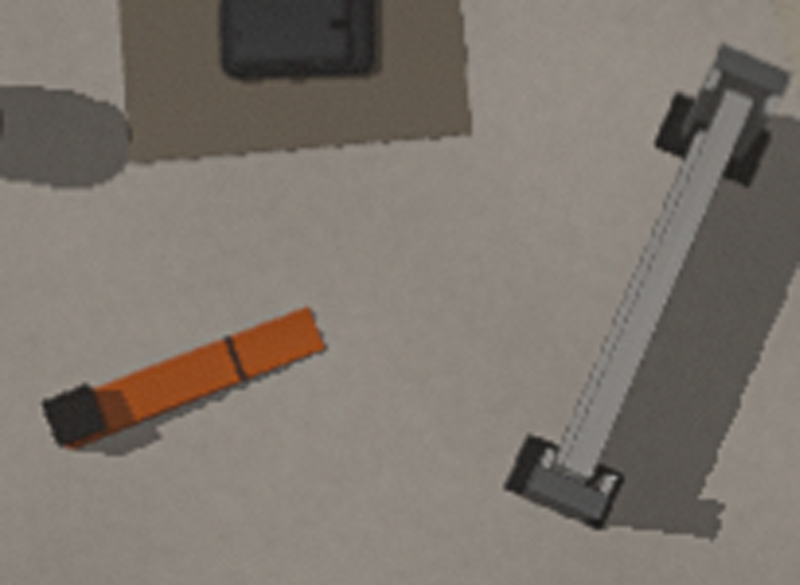

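View pics/s1.png

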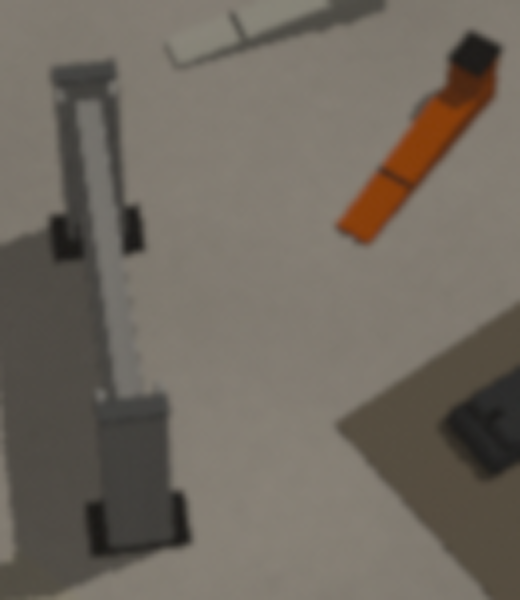

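Crops confirm it: orange wedge with a black-topped post at (215,241) and its line near (255,226). The divider's post caps are near (341,261) and (388,153). Now casting rays.

```bash
python3 - <<'E'
from h import *
s=snapshot("top");s2=snapshot("scene")
t=lambda u,v:(u/3.9+195-.4,v/3.9+135-.4); q=lambda u,v:(u/4+270-.4,v/4+185-.4)
A=onz(s,t(571,494),175);B=onz(s,t(752,71),175)
print("caps",A,B,np.linalg.norm(A-B))
# scene caps: top-face centres
A2=onz(s2,q(84,73),175);B2=onz(s2,q(133,404),175);print("scene caps",A2,B2)
print("tri",tri([(s,t(571,494)),(s2,q(84,73))]),tri([(s,t(752,71)),(s2,q(133,404))]))
for p in((528,435),(505,487),(680,92),(655,148),(770,130),(750,185),(622,475),(600,527)):print("foot",p,onz(s,t(*p),10).round(1))
for p in((50,217),(55,260),(138,207),(145,250),(85,505),(95,553),(180,493),(190,542)):print("foot scene",p,onz(s2,q(*p),10).round(1))
# wedge
for qn,im,box in(("top",s,(195,200,290,260)),("scene",s2,(345,185,405,250))):
    x0,y0,x1,y1=box
    h=cv2.cvtColor(im["pixels"],cv2.COLOR_RGB2HSV)[y0:y1,x0:x1]
    m=cv2.inRange(h,(0,0,0),(179,255,70)); o=cv2.inRange(h,(5,140,40),(20,255,255))
    n,l,st,ce=cv2.connectedComponentsWithStats(m)
    for i in range(1,n):
        if st[i,4]>25:print(qn,"dark",st[i],ce[i]+[x0,y0],onz(im,ce[i]+[x0,y0],62).round(1))
print("toe top edge",onz(s,t(307,308),5),onz(s,t(326,348),5)); 
print("line",onz(s,t(235,359),14.5)); print("scene line",onz(s2,q(396,178),14.5),"toe",onz(s2,q(337,228),5),onz(s2,q(365,243),5))
E
```

```text
caps [451.46823945 -83.88263264 175.        ] [ 706.57669205 -189.7213271   175.        ] 276.19223709444867
scene caps [453.98898404 -83.29517268 175.        ] [ 706.03770407 -188.05483382  175.        ]
tri [451.92324934 -83.23929113 172.81581113] [ 706.55627131 -189.00072657  176.48420904]
foot (528, 435) [494.4 -63.2  10. ]
foot (505, 487) [460.  -48.5  10. ]
foot (680, 92) [ 725.1 -161.7   10. ]
foot (655, 148) [ 686.8 -145.2   10. ]
foot (770, 130) [ 700.7 -222.2   10. ]
foot (750, 185) [ 663.2 -208.8   10. ]
foot (622, 475) [ 469.  -125.4   10. ]
foot (600, 527) [ 434.6 -111.3   10. ]
foot scene (50, 217) [ 440.2 -114.2   10. ]
foot scene (55, 260) [ 477.1 -130.    10. ]
foot scene (138, 207) [466.4 -52.4  10. ]
foot scene (145, 250) [503.9 -67.8  10. ]
foot scene (85, 505) [ 669.7 -211.2   10. ]
foot scene (95, 553) [ 705.5 -223.3   10. ]
foot scene (180, 493) [ 695.5 -150.2   10. ]
foot scene (190, 542) [ 731.8 -163.6   10. ]
top dark [ 11  34  17  15 170] [213.93529412 241.21176471] [499.5 227.6  62. ]
scene dark [38  8 12 12 98] [388.29591837 198.79591837] [509.6 223.4  62. ]
toe top edge [576.53940093  84.06020384   5.        ] [550.1620996   70.94968565   5.        ]
line [541.1881955  130.21273499  14.5       ]
scene line [547.36999403 128.96501422  14.5       ] toe [558.18432784  68.70114406   5.        ] [580.81492261  79.19898282   5.        ]
```

```bash
python3 - <<'E'
from h import *
from scipy.spatial.transform import Rotation as Ro
s=snapshot("top")
for n,p,z in(("mouse",(271,143),20),("tumbler top",(170,157),185),("tumb right base",(193,170),0),("phone",(134,303),9),("box",(495,222),57),("white post",(219,294),62),("white toe",(286,306),5),("laptop corner",(140,193),10)):print(n,onz(s,p,z).round())
st=r.sense();R=Ro.from_euler("xyz",st["tcp_rot"],degrees=True).as_matrix();print(R.round(3));print(st["tool_pos"])
j=R[:,1];print("jaw yaw",np.degrees(np.arctan2(j[1],j[0])))
# post top outline
h=cv2.cvtColor(s["pixels"],cv2.COLOR_RGB2HSV)[225:255,200:235,2]
print(h[5:25,3:25])
E
```

```text
mouse [759.  93.  20.]
tumbler top [688. 318. 185.]
tumb right base [689. 298.   0.]
phone [338. 443.   9.]
box [ 560. -483.   57.]
white post [368. 212.  62.]
white toe [339.  47.   5.]
laptop corner [626. 436.  10.]
[[-0.     0.366  0.931]
 [-0.     0.931 -0.366]
 [-1.    -0.    -0.   ]]
[219.60762375 558.29329358 231.14973948]
jaw yaw 68.52467973830592
[[140 140 140 142 140 142 142 141 138 139 140 139 144 142 143 143 143 141
  142 142 141 141]
 [139 141 143 142 141 142 145 138 138 142 142 146 143 143 142 143 141 141
  142 141 142 145]
 [141 142 144 143 142 144 139 142 142 140 143 146 145 145 143 144 143 141
  142 141 145 145]
 [143 144 142 144 143 144 143 144 145 145 147 144 133  92 107 145 148 147
  147 148 148 149]
 [142 142 142 141 143 144 148 147 144 147 138  92  61  43  53  97 138 149
  151 152 150 150]
 [143 141 139 144 144 146 146 141  93  87  61  40  38  38  33  50  85 103
  101 102 102 102]
 [138 141 146 144 145 138  93  63  45  46  39  39  40  42  40  42  58  86
   95  95  95  92]
 [140 142 140  88  89  61  46  36  37  39  41  42  41  45  40  42  55  81
   97 100  95  95
[... 418 characters left out ...]
2  45  43  42  42  45  39  46
   60  84  99  97]
 [142 143 144 145  89  43  40  41  44  45  42  42  44  43  42  41  42  39
   50  78  95  97]
 [142 142 144 150 141  57  39  42  40  41  44  43  41  42  42  44  41  41
   45  67  89  97]
 [143 142 141 145 143  82  42  40  45  39  43  43  43  41  42  44  44  49
   56  70  78  79]
 [142 141 142 142 140  87  42  40  41  41  43  41  42  37  41  57  76  78
   72  76  80  84]
 [143 140 138 139 145 136  52  35  41  38  40  44  51  56  67  76  80  75
   85  92  93  92]
 [141 141 140 137 142 142  89  43  42  49  50  73  78  70  73  82  85  88
   90  90  89  90]
 [142 141 142 141 141 144 135  89  89 103  79  80  72  81  90  90  89  92
   90  88  91  89]]
```

Request:
send_rows --offset '[[0,-2.05,3.82],[0,-2.05,3.82],[0,-2.05,3.82],[0,-2.05,3.82],[0,-2.05,3.82]]' --dr '[[0,0,0],[0,0,0],[0,0,0],[0,0,0],[0,0,0]]' --grip '[100,100,100,100,100]' --force 50

```text
time: 1.02
tool_pos: [360.6, 392.0, 231.5]
tcp_rot: [63.3, 90.0, 41.9]
ft_force: [1.1, -0.7, -0.2]
finger_gap: 85.2
```

Request:
send_rows --offset '[[0,-2.05,3.82],[0,-2.05,3.82],[0,-2.05,3.82],[0,-2.05,3.82],[0,-2.05,3.82]]' --dr '[[0,0,0],[0,0,0],[0,0,0],[0,0,0],[0,0,0]]' --grip '[100,100,100,100,100]'

```text
time: 1.65
tool_pos: [500.9, 226.6, 231.4]
tcp_rot: [49.0, 90.0, 27.6]
ft_force: [-0.2, 0.9, 0.1]
finger_gap: 85.5
```

Request:
send_rows --offset '[[0,0,0],[0,0,0],[0,0,0],[0,0,0],[0,0,0]]' --dr '[[9.1,0,0],[9.1,0,0],[9.1,0,0],[9.1,0,0],[9,0,0]]' --grip '[100,100,100,100,100]'

```text
time: 2.28
tool_pos: [500.1, 227.7, 231.3]
tcp_rot: [83.1, 90.0, 16.0]
ft_force: [-0.4, 0.7, 0.6]
finger_gap: 85.1
```

```bash
cat >> h.py <<'E'
from scipy.spatial.transform import Rotation as Ro
def state():
    st=r.sense();R=Ro.from_euler("xyz",st["tcp_rot"],degrees=True).as_matrix();j=R[:,1]
    print(st["time"],"tcp",st["tool_pos"].round(1),"jaw yaw",np.degrees(np.arctan2(j[1],j[0])).round(2),"ft",st["ft_force"].round(1),"gap",round(st["finger_gap"],1));print(R.round(3).tolist());print(st["joint_pos"].round(1));return st,R
E
python3 - <<'E'
from h import *
state();s=snapshot("wrist");cv2.imwrite("pics/w1.png",s["pixels"][:,:,::-1])
h=cv2.cvtColor(s["pixels"],cv2.COLOR_RGB2HSV)
print(proj(s,[[500.5,228,62],[541,130,14.5],[563,77.5,5]]))
E
```

```text
2.275 tcp [500.1 227.7 231.3] jaw yaw 22.83 ft [-0.4  0.7  0.6] gap 85.1
[[0.0, 0.922, 0.388], [0.0, 0.388, -0.922], [-1.0, 0.0, 0.0]]
[19.1 -0.3 93.4 -0.  86.9 -3.7]
[[318.02392251 214.96390331]
 [317.27210677 296.81244914]
 [317.19945561 336.02120434]]
```

View pics/w1.png

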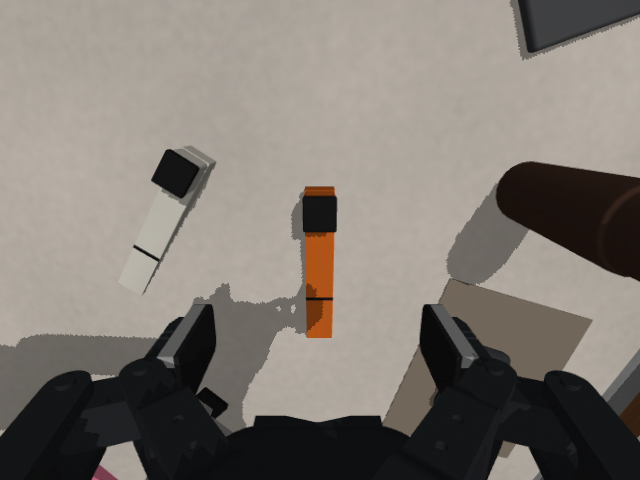

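The wrist view shows the orange post at (320,214), line at (319,298) and toe at (319,338), matching my projections within 2 px. Descending.

Request:
send_rows --offset '[[4.5,0,0],[4.5,0,0],[4.5,0,0],[4,0,0],[2.3,0,0]]' --dr '[[0,0,0],[0,0,0],[0,0,0],[0,0,0],[0,0,0]]' --grip '[100,100,100,100,100]'

```text
time: 2.95
tool_pos: [498.5, 227.2, 30.7]
tcp_rot: [-94.7, 89.8, -161.4]
ft_force: [-0.1, 0.3, 0.5]
finger_gap: 85.3
```

Request:
send_rows --offset '[[1.5,0,0],[0,0,0],[0,0,0],[0,0,0],[0,0,0]]' --dr '[[0,0,0],[0,0,0],[0,0,0],[0,0,0],[0,0,0]]' --grip '[100,10,10,10,10]'

```text
time: 3.58
tool_pos: [501.2, 228.2, 19.8]
tcp_rot: [86.3, 89.9, 19.5]
ft_force: [-0.4, -0.3, 5.3]
finger_gap: 29.6
```

Request:
send_rows --offset '[[0,0,0],[0,0,0],[0,0,0]]' --dr '[[0,0,0],[0,0,0],[0,0,0]]' --grip '[10,10,10]'

```text
time: 3.95
tool_pos: [501.2, 228.2, 19.8]
tcp_rot: [86.6, 89.9, 19.7]
ft_force: [-1.3, 0.2, 6.7]
finger_gap: 29.9
```

```bash
python3 - <<'E'
from h import *
state();s=snapshot("wrist");cv2.imwrite("pics/w2.png",s["pixels"][:,:,::-1])
E
```

```text
3.95 tcp [501.2 228.2  19.8] jaw yaw 23.13 ft [-1.3  0.2  6.7] gap 29.9
[[0.002, 0.92, 0.393], [0.001, 0.393, -0.92], [-1.0, 0.003, 0.0]]
[ 19.1  11.7 103.9   0.   64.2  -4. ]
```

View pics/w2.png

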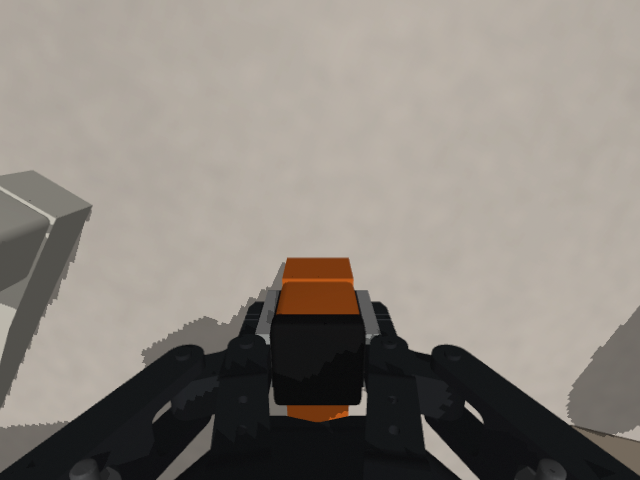

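Grip is good (gap 29.9 mm on the 30 mm post). Next I turn the wedge in place; the toe's sweep is clear of everything.

Request:
send_rows --offset '[[-0.1,0,0],[0,0,0],[0,0,0],[0,0,0],[0,0,0]]' --dr '[[4.5,0,0],[4.5,0,0],[4.5,0,0],[4.5,0,0],[4.5,0,0]]' --grip '[10,10,10,10,10]'

```text
time: 4.62
tool_pos: [500.5, 227.8, 19.8]
tcp_rot: [100.7, 89.9, 11.2]
ft_force: [0.8, 0.5, 0.5]
finger_gap: 29.4
```

Request:
send_rows --offset '[[0,0,0],[0,0,0],[0,0,0],[0,0,0],[0,0,0]]' --dr '[[4.5,0,0],[4.5,0,0],[4.5,0,0],[4.5,0,0],[4.5,0,0]]' --grip '[10,10,10,10,10]'

```text
time: 5.25
tool_pos: [500.5, 227.8, 19.8]
tcp_rot: [117.7, 89.9, 5.7]
ft_force: [1.2, -1.0, 0.9]
finger_gap: 29.2
```

```bash
python3 - <<'E'
from h import *
state();s=snapshot("top");crop(s,195,135,400,285,3.9,"t2.png")
E
```

```text
5.25 tcp [500.5 227.8  19.8] jaw yaw -22.01 ft [ 1.2 -1.   0.9] gap 29.2
[[0.001, 0.927, -0.375], [0.0, -0.375, -0.927], [-1.0, 0.001, -0.0]]
[ 19.1  11.7 103.9  -0.   64.3  41.2]
```

View pics/t2.png

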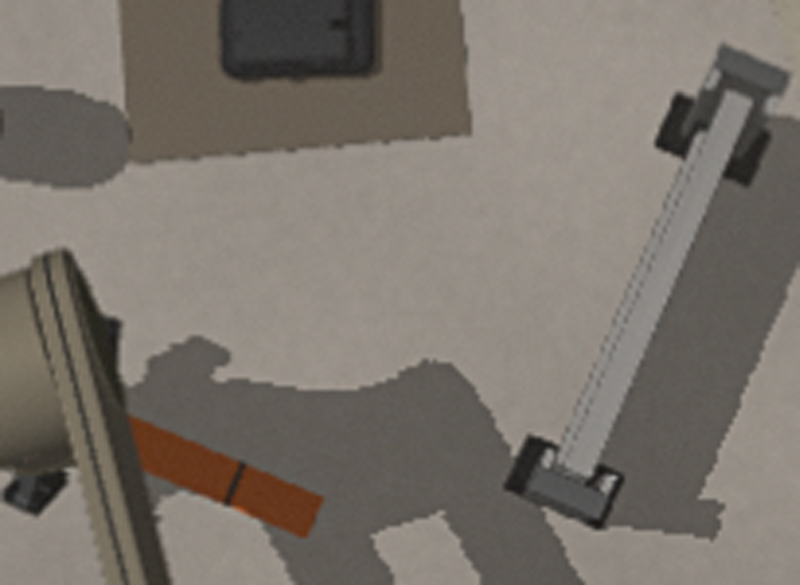

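Request:
send_rows --offset '[[0,1.5,0.4],[0,2.2,0.8],[0,2.2,0.9],[0,2.2,0.9],[0,2.2,0.9]]' --dr '[[0.5,0,0],[0,0,0],[0,0,0],[0,0,0],[0,0,0]]' --grip '[10,10,10,10,10]'

```text
time: 5.92
tool_pos: [582.2, 151.1, 19.8]
tcp_rot: [148.6, 90.0, 36.2]
ft_force: [-2.9, 3.4, 7.0]
finger_gap: 29.5
```

Request:
send_rows --offset '[[0,2.2,0.9],[0,2.2,0.9],[0,2.2,0.9],[0,2.2,0.9],[0,2.2,0.8]]' --dr '[[0,0,0],[0,0,0],[0,0,0],[0,0,0],[0,0,0]]' --grip '[10,10,10,10,10]'

```text
time: 6.55
tool_pos: [666.9, 68.1, 19.8]
tcp_rot: [142.4, 90.0, 30.0]
ft_force: [-2.5, 3.4, 7.1]
finger_gap: 29.2
```

```bash
python3 - <<'E'
from h import *
state();s=snapshot("top");crop(s,195,135,400,285,3.9,"t3.png")
s=snapshot("scene");crop(s,270,185,400,335,4,"s3.png")
E
```

```text
6.55 tcp [666.9  68.1  19.8] jaw yaw -22.4 ft [-2.5  3.4  7.1] gap 29.2
[[0.0, 0.925, -0.381], [0.0, -0.381, -0.925], [-1.0, 0.0, -0.0]]
[ 1.4 28.3 83.   0.  68.7 23.8]
```

View pics/t3.png

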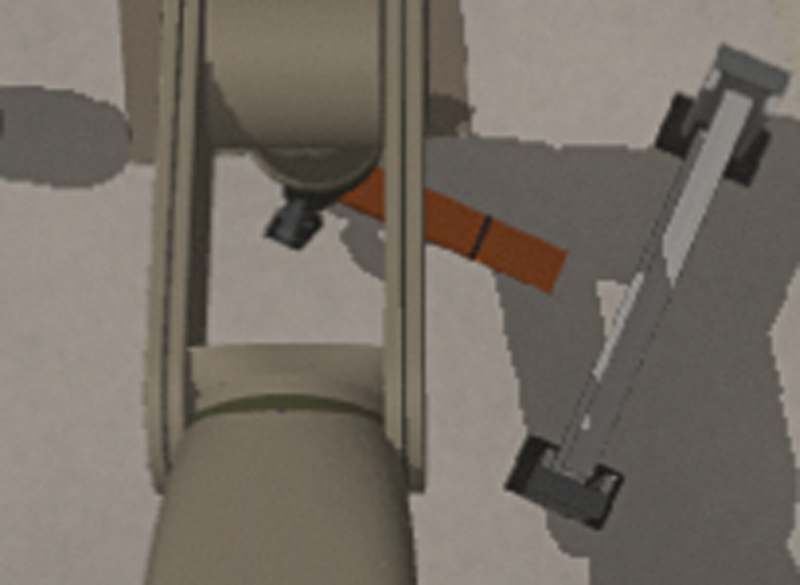

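View pics/s3.png

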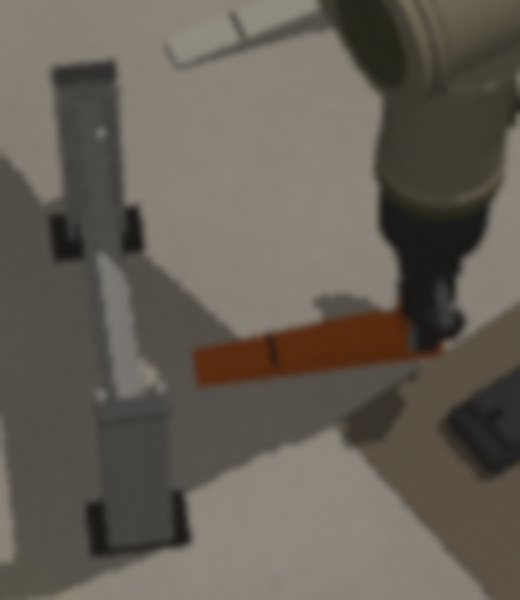

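The wedge lies square in front of the screen. In the top crop the toe edge runs (567,252)-(553,292) and the line is at (481,237). In the scene crop the toe edge is (194,352)-(199,385). Now measuring these in the stand's frame.

```bash
python3 - <<'E'
from h import *
s=snapshot("top");s2=snapshot("scene")
t=lambda u,v:(u/3.9+195-.4,v/3.9+135-.4); q=lambda u,v:(u/4+270-.4,v/4+185-.4)
for nm,A,B,toe,line in (("top",onz(s,t(571,494),175),onz(s,t(752,71),175),[onz(s,t(567,252),5),onz(s,t(553,292),5)],onz(s,t(481,237),14.5)),
  ("scene",onz(s2,q(84,73),175),onz(s2,q(133,404),175),[onz(s2,q(194,352),5),onz(s2,q(199,385),5)],onz(s2,q(273,350),14.5))):
    C=(A+B)/2; w=(A-B)[:2];w/=np.linalg.norm(w); u=np.array([w[1],-w[0]]); 
    f=lambda P:(((P-C)[:2])@u,((P-C)[:2])@w)
    print(nm,"C",C.round(1),"yaw",np.degrees(np.arctan2(u[1],u[0])).round(2))
    print(" toe",np.round([f(p) for p in toe],1),"mid",np.round(f(sum(toe)/2),1),"line",np.round(f(line),1),"tcp",np.round(f(r.sense()["tool_pos"]),1))
E
```

```text
top C [ 579.  -136.8  175. ] yaw 67.47
 toe [[ 59.9 -15.9]
 [ 57.8  12.4]] mid [58.9 -1.7] line [115.8  -1.1] tcp [222.6  -3.1]
scene C [ 580.  -135.7  175. ] yaw 67.43
 toe [[ 57.3   4.3]
 [ 56.9 -24.1]] mid [57.1 -9.9] line [113.3  -8.5] tcp [221.2  -2.5]
```

Both views agree: toe 57–59 mm short of the screen's mid-plane, centred within a few mm, square within 0.2°. About 102 mm of push is needed; contact comes after about 76 mm. I'll go 60 mm first.

Request:
send_rows --offset '[[0,0,0.8],[0,0,1.0],[0,0,1.0],[0,0,1.0],[0,0,1.0]]' --dr '[[0,0,0],[0,0,0],[0,0,0],[0,0,0],[0,0,0]]' --grip '[10,10,10,10,10]'

```text
time: 7.38
tool_pos: [647.5, 25.5, 19.8]
tcp_rot: [139.7, 89.9, 27.3]
ft_force: [1.6, 2.4, 5.3]
finger_gap: 29.4
```

Request:
send_rows --offset '[[0,0,0.8],[0,0,0.4],[0,0,0]]' --dr '[[0,0,0],[0,0,0],[0,0,0]]' --grip '[10,10,10]'

```text
time: 7.75
tool_pos: [642.7, 13.9, 19.8]
tcp_rot: [106.5, 90.0, -5.8]
ft_force: [-0.1, 0.9, 5.6]
finger_gap: 29.6
```

```bash
python3 - <<'E'
from h import *
state();s=snapshot("top");crop(s,250,135,400,275,4,"t4.png")
s=snapshot("scene");crop(s,270,185,400,335,4,"s4.png")
E
```

```text
7.75 tcp [642.7  13.9  19.8] jaw yaw -22.37 ft [-0.1  0.9  5.6] gap 29.6
[[0.001, 0.925, -0.381], [-0.0, -0.381, -0.925], [-1.0, 0.001, -0.0]]
[-3.3 24.5 88.  -0.  67.4 19. ]
```

View pics/t4.png

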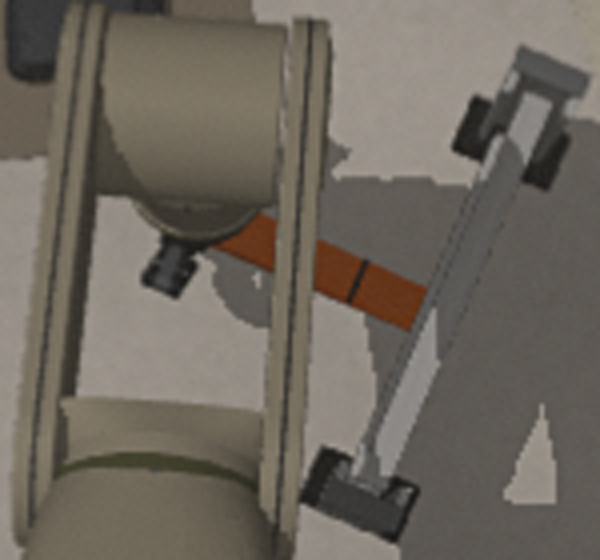

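View pics/s4.png

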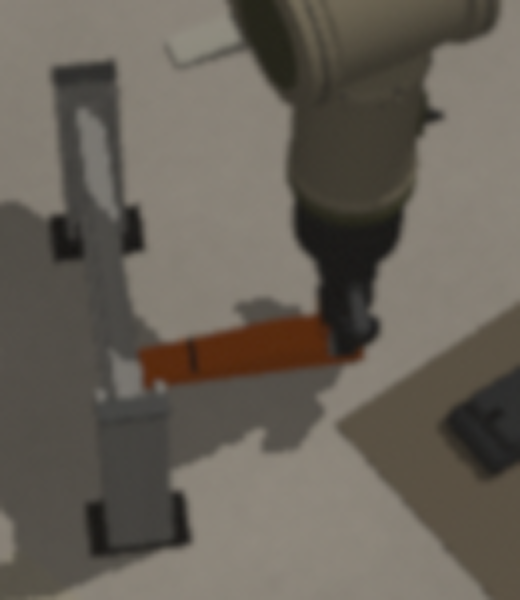

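```bash
python3 - <<'E'
from h import *
s=snapshot("top");s2=snapshot("scene");cv2.imwrite("pics/s5.png",s2["pixels"][:,:,::-1])
# tcp axis x,y: heights at which things on the tool axis appear in scene (crop px)
from scipy.optimize import minimize_scalar
for z in(60,150,200,250,300,350,400,450):
    p=proj(s2,[[642.7,13.9,z],[451,-30,z]]);print(z,p.round().tolist(),((p[0]-[270,185])*4).round())
E
```

```text
60 [[355.0, 259.0], [308.0, 220.0]] [339. 296.]
150 [[356.0, 240.0], [307.0, 200.0]] [345. 221.]
200 [[357.0, 229.0], [306.0, 189.0]] [348. 177.]
250 [[358.0, 217.0], [306.0, 177.0]] [352. 130.]
300 [[359.0, 205.0], [305.0, 164.0]] [356.  80.]
350 [[360.0, 192.0], [305.0, 150.0]] [360.  27.]
400 [[361.0, 178.0], [304.0, 136.0]] [364. -29.]
450 [[362.0, 163.0], [304.0, 121.0]] [369. -88.]
```

View pics/s5.png

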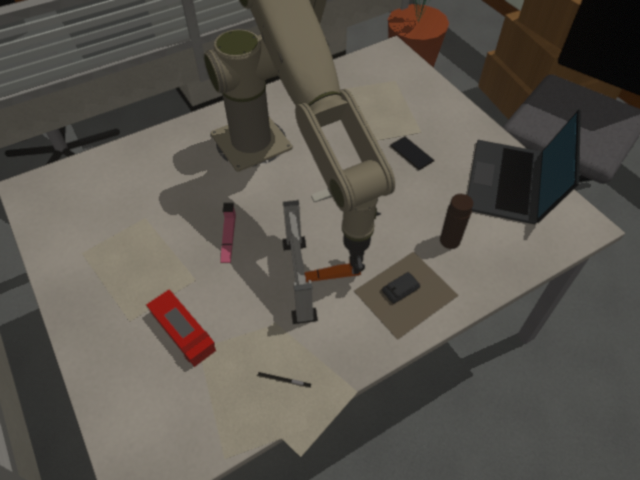

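The wrist joint stands at about z 380, so the forearm is well clear of the 175 mm posts. Pushing on slowly.

Request:
send_rows --offset '[[0,0,0.3],[0,0,0.4],[0,0,0.4],[0,0,0.4],[0,0,0.3]]' --dr '[[0,0,0],[0,0,0],[0,0,0],[0,0,0],[0,0,0]]' --grip '[10,10,10,10,10]'

```text
time: 8.57
tool_pos: [636.1, -2.0, 19.8]
tcp_rot: [142.5, 89.9, 30.1]
ft_force: [1.6, 5.9, 5.3]
finger_gap: 29.5
```

Request:
send_rows --offset '[[0,0,0.3],[0,0,0.3],[0,0,0.3],[0,0,0.3],[0,0,0]]' --dr '[[0,0,0],[0,0,0],[0,0,0],[0,0,0],[0,0,0]]' --grip '[10,10,10,10,10]'

```text
time: 9.2
tool_pos: [631.9, -11.9, 19.8]
tcp_rot: [157.1, 89.8, 44.8]
ft_force: [4.2, 8.6, 3.9]
finger_gap: 29.5
```

```bash
python3 - <<'E'
from h import *
st,_=state();u=np.array([-.383,-.924]);print((st["tool_pos"][:2]-[579.5,-136.5])@u)
s=snapshot("top");crop(s,250,135,400,275,4,"t6.png")
s=snapshot("scene");crop(s,280,220,380,320,6,"s6.png")
E
```

```text
9.2 tcp [631.9 -11.9  19.8] jaw yaw -22.33 ft [4.2 8.6 3.9] gap 29.5
[[0.002, 0.925, -0.38], [0.002, -0.38, -0.925], [-1.0, 0.001, -0.003]]
[-5.8 23.  90.1  0.1 66.9 16.5]
-135.17240044642864
```

View pics/t6.png

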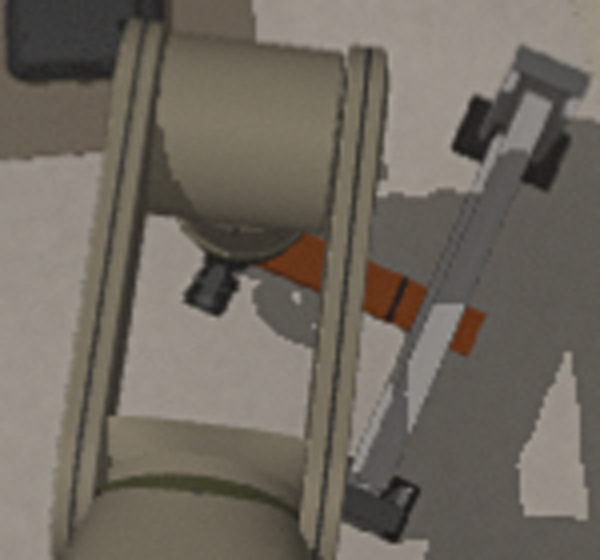

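View pics/s6.png

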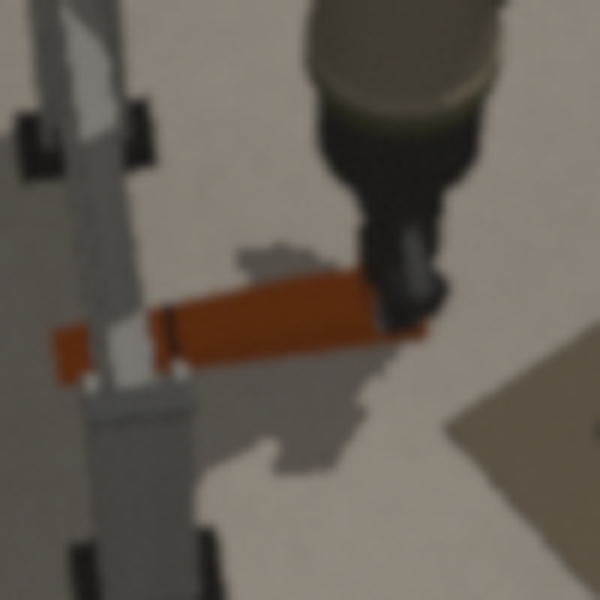

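Push force has risen to about 9.5 N, so the screen is on the slope. The toe is out the far side at (485,313)-(471,356) in the top crop and the line at (399,298). Measuring what remains.

```bash
cat > m.py <<'E'
from h import *
def meas(s,toe,line):
    C=np.array([579.5,-136.5]);u=np.array([-.383,-.924]);w=np.array([.924,-.383])
    t=lambda p:(p[0]/4+250-.4,p[1]/4+135-.4)
    f=lambda P:np.round([(P[:2]-C)@u,(P[:2]-C)@w],1)
    a,b=[onz(s,t(p),5) for p in toe];print("toe",f(a),f(b),f((a+b)/2),"line",f(onz(s,t(line),14.5)))
E
python3 - <<'E'
from m import *
meas(snapshot("top"),[(485,313),(471,356)],(399,298))
E
```

```text
toe [27.9 14.9] [ 30.5 -14.5] [29.2  0.2] line [-27.2   0.4]
```

TCP, toe and line all agree that 15 mm remains (lift now about 2 mm).

Request:
send_rows --offset '[[0,0,0.3],[0,0,0.3],[0,0,0.3],[0,0,0.3],[0,0,0.2]]' --dr '[[0,0,0],[0,0,0],[0,0,0],[0,0,0],[0,0,0]]' --grip '[10,10,10,10,10]'

```text
time: 9.98
tool_pos: [626.7, -24.5, 19.8]
tcp_rot: [160.5, 89.8, 48.2]
ft_force: [3.5, 9.2, 4.0]
finger_gap: 29.2
```

Request:
send_rows --offset '[[0,0,0.1],[0,0,0],[0,0,0],[0,0,0],[0,0,0]]' --dr '[[0,0,0],[0,0,0],[0,0,0],[0,0,0],[0,0,0]]' --grip '[10,10,10,10,10]'

```text
time: 10.6
tool_pos: [626.3, -25.5, 19.8]
tcp_rot: [158.8, 89.8, 46.5]
ft_force: [4.8, 9.3, 4.2]
finger_gap: 29.3
```

```bash
python3 - <<'E'
from h import *
st,_=state();u=np.array([-.383,-.924]);print((st["tool_pos"][:2]-[579.5,-136.5])@u,st["qd"].round(2))
s=snapshot("top");crop(s,250,135,400,275,4,"t7.png")
s=snapshot("scene");crop(s,280,220,380,320,6,"s7.png")
s=snapshot("wrist");cv2.imwrite("pics/w7.png",s["pixels"][:,:,::-1])
E
```

```text
10.6 tcp [626.3 -25.5  19.8] jaw yaw -22.32 ft [4.8 9.3 4.2] gap 29.3
[[0.002, 0.925, -0.38], [0.002, -0.38, -0.925], [-1.0, 0.001, -0.003]]
[-7.1 22.3 91.   0.2 66.6 15.2]
-120.45213678933881 [-0.04 -0.04 -0.   -0.11  0.05 -0.02]
```

View pics/t7.png

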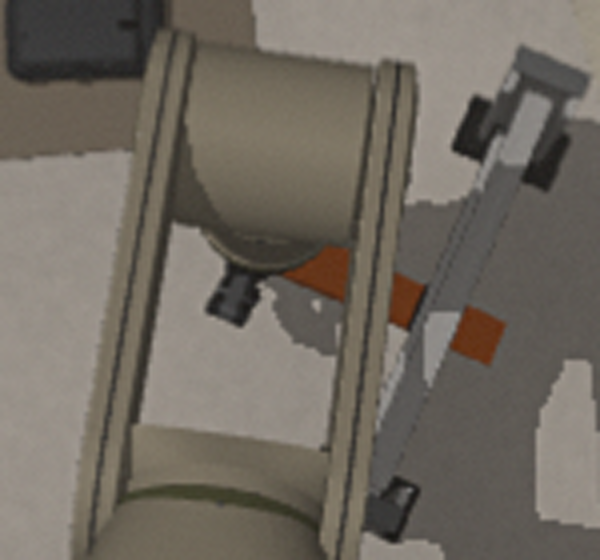

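View pics/s7.png

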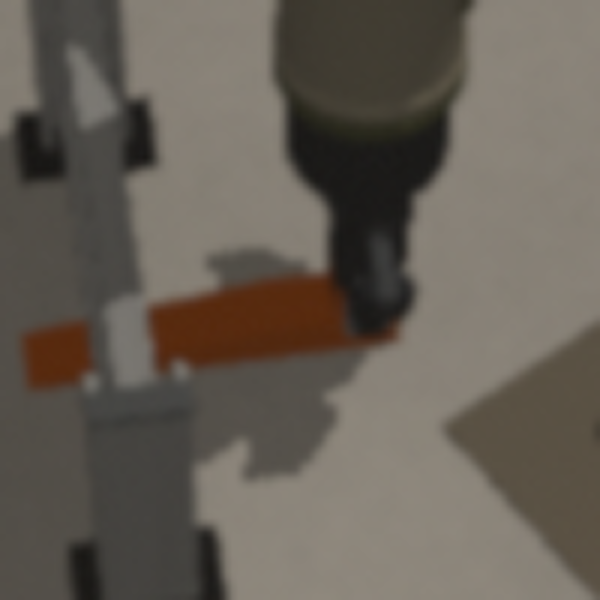

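View pics/w7.png

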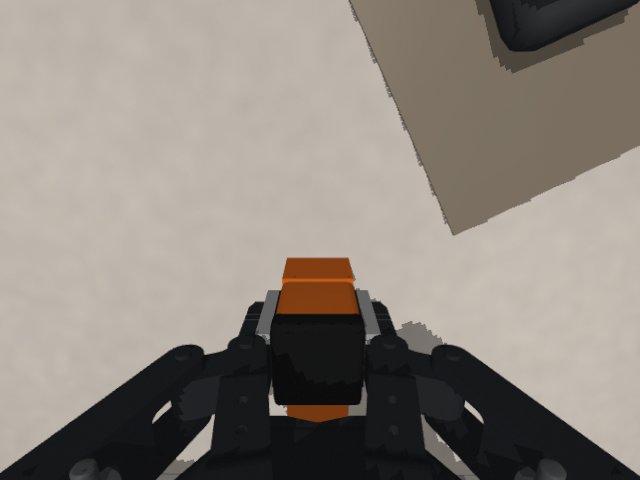

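The line has just reached the near face (about (418,300) in the top crop, now hidden by the rail), and the toe is at (505,322)-(490,365). The grip looks unchanged in the wrist view. One last measurement, then hand in.

```bash
python3 - <<'E'
from m import *
s=snapshot("top");meas(s,[(505,322),(490,365)],(418,304)); state()
workorder.hand_in()
E
```

```text
toe [42.2 14.7] [ 44.1 -14.9] [43.1 -0.1] line [-14.4   1.7]
10.8 tcp [626.3 -25.5  19.8] jaw yaw -22.31 ft [3.8 9.9 3.8] gap 29.3
[[0.002, 0.925, -0.38], [0.002, -0.38, -0.925], [-1.0, 0.001, -0.003]]
[-7.1 22.3 91.   0.2 66.6 15.2]
the job is handed in; nothing more can be done
```

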